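# Load the test-tile dryer under its stop button

## Robot

A 7-joint arm with a two-finger parallel gripper is mounted at the origin on the work surface. World frame = base frame: x ahead of the robot, y to its left, z up, the work surface at z = 0. Lengths are in m, angles in rad, forces in N, time in s.
With the tool pointing down it reaches from about 0.4 to 0.875 m from the base axis. Payload 19.3 kg.
Tool frame: the origin (TCP) lies on the centre line of the jaws, within the pads' length; the fingertips stand 14 mm ahead of it and the grasp point (between the pads) lies 5 mm behind it; x points along the fingers, y is the direction in which the jaws open and shut, and the axes are right-handed (so a half turn about x gives the same grasp; the last joint's range is limited). The gripper opens to 85 mm and grips with 20 to 120 N. Pads are 22 mm wide; open, the fingers measure 114 mm over their backs; the gripper's body (76 mm by 85 mm) begins 54 mm behind the grasp point. The pads swing forward as they close: fully open they stand 13 mm farther back than shut.
Start: joints at [1.078, 0.521, -0.036, 1.599, 0.021, 1.021, -0.113], TCP at [0.256, -0.57, 0.245] pointing down, gripper open.
Joint ranges: [-2.91, 2.91], [-0.3, 2.13], [-1.5, 1.42], [0.17, 2.43], [-1.26, 4.41], [0.16, 1.93], [-2.52, 2.52]. Speed limits (rad/s): [1.89, 1.89, 2.39, 2.39, 3.01, 3.01, 3.01].

## Interface

Orientations are given as [roll, pitch, yaw] about the fixed x, y, z axes, in that order (R = Rz(yaw) Ry(pitch) Rx(roll)).
In Python, from workcell import monitor, optics, bot gives the robot as it stands.
- The arm moves only by the tool arm_command, never from a script. Its arguments are lists of equal length, an entry for each row: "delta_pos": the shift along the tool's x, y, z as a fraction of full scale, a list of three; "rotation": the turn, a rotation vector about the tool's x, y, z as a fraction of full scale, a list of three. In form: {"delta_pos": [[dx, dy, dz], ...], "rotation": [[wx, wy, wz], ...]}. A call has 1 to 10 rows; each row shifts and turns the pose as measured when the row begins, along the tool's axes as they then stand; what a row does not reach is not made up. Full scale, the value 1, is 30 mm for a shift and 6 degrees for a turn. A row lasts 1/10 s, in which the tool goes at most 50 mm and 8.59 degrees, less where a joint would pass 70% of its speed; a pose out of reach is approached as far as the arm can. A call with a number of a shift or a turn outside -1 to 1 is refused whole. A call with a gripper value outside its range is refused whole. "gripper" is the closure, from -1 (fully open) to 1 (shut), so that 0 is half open, set as the call begins (left out, the last holds). The fingers move at their own pace and stop on an object; "grip_force" is the grip in N (left out, the last holds). Time passes only in rows, so rows that do not move let the fingers close. It gives the time, the measured TCP pose, the force and the opening at its end, in the units of the state.
- monitor.observe(): the state, without advancing time (a new reading comes with each control period).
- optics.grab_frame(name): name is "scene" or "top"; returns the picture (480x640x3 uint8, red, green, blue); there is no depth.
- optics.camera_params(name): a dict with "fx", "fy", "cx", "cy" (pixels), "origin" and "rotation" of the camera in the world. Camera axes: x right, y down, z forward; pixel columns grow to the right and rows downward; lengths in m; the calibration is good to about 2 mm. A picture is of the moment at which its call begins. camera_params takes no time and is no camera call.
- bot.job_done(): hands the job in, once; it reports no verdict.
The state is a dict: "clock": time; "qpos": joint angles; "qd": joint speeds; "joint_efforts": joint torques, N m; "position": TCP position; "tool_rot": TCP orientation; "force": force on the tool from outside, world axes, zero at the start; "moment": the same for the moment, N m; "grip_width": finger opening in m.
Only numpy, scipy, OpenCV 4.12 (cv2) and the standard library are available. Lean on these libraries where they do the work, as an engineer would, in place of code of your own. Each camera call takes 0.05 s, during which the arm holds its last target. There are 200 camera calls.

## Task

Press the mushroom stop button down so that it latches before you load the tile dryer, then slide every clay test tile standing on the shelf, upright, through the channel's open mouth until it is wholly inside the channel. With all tiles in, twist the mushroom clockwise to let it pop up again, then press the start button. Leave the bowl, both measuring cups and the pitcher standing where they are.

Things in the scene. Friction and masses are not known exactly. Their poses are not given: they have to be found in the camera images.
- tile1_center (a point): bisque-clay test tile shaped like an upside-down T: flat foot 64 (x) x 56 (y) x 10 mm with a 64 (x) x 10 (y) x 60 mm upright fin along its middle, 70 mm tall in all, about 130 g. Point: centre, 35 mm above its underside; z up, x along the fin. Symmetric end for end. Stands loose on the shelf; may be absent (None).
- tile2_center (a point): bisque-clay test tile shaped like an upside-down T: flat foot 64 (x) x 56 (y) x 10 mm with a 64 (x) x 10 (y) x 60 mm upright fin along its middle, 70 mm tall in all, about 130 g. Point: centre, 35 mm above its underside; z up, x along the fin. Symmetric end for end. Stands loose on the shelf; may be absent (None).
- tile3_center (a point): bisque-clay test tile shaped like an upside-down T: flat foot 64 (x) x 56 (y) x 10 mm with a 64 (x) x 10 (y) x 60 mm upright fin along its middle, 70 mm tall in all, about 130 g. Point: centre, 35 mm above its underside; z up, x along the fin. Symmetric end for end. Stands loose on the shelf; may be absent (None).
- tile4_center (a point): bisque-clay test tile shaped like an upside-down T: flat foot 64 (x) x 56 (y) x 10 mm with a 64 (x) x 10 (y) x 60 mm upright fin along its middle, 70 mm tall in all, about 130 g. Point: centre, 35 mm above its underside; z up, x along the fin. Symmetric end for end. Stands loose on the shelf; may be absent (None).
- dryer: Fixed tile dryer: aluminium channel with overhanging lips, blower box at its closed end. Origin on the shelf under the channel's middle; x runs level from the open mouth (x = -140 mm) to the end stop (+140 mm), z up. Floor 6 mm above the shelf. Four tiles fit in a row, fins along x; one pushes the others along. Wholly inside: centre at x above -108 mm, 41 mm above the shelf.
- mouth (a point): Middle of the channel's open mouth, on its floor, 6 mm above the shelf; axes as the dryer's. Channel 59 mm wide between walls; lips' undersides 22, tops 26 mm above the shelf; open slit 27 mm wide between the lips for the fin, so feet cannot go in from above. Flared guides 23 mm tall reach 28 mm out from the mouth, 83 mm apart at their ends; between them only the shelf.
- blower (a point): Middle of the top of the dryer's grey blower box, 85 mm above the shelf (its grille rises to 92 mm); box 100 (x) x 100 (y) mm, beginning 6 mm past the channel's end stop and set 30 mm to its +y side; axes as the dryer's.
- panel: Fixed grey control box, 110 (x) x 210 (y) x 60 mm tall, origin under its middle, z up. The mushroom stop is on its top at y = +55 mm, the start button at y = -65 mm.
- stop_top (a point): Centre of the top of the red mushroom cap, which moves with it: 112 mm above the shelf when up, about 102 mm when latched. The cap is a round knob 46 mm across and 26 mm tall on a 20 mm stem; the gap below it down to the box is 26 mm when up, about 15 mm when latched.
- stop (a joint): How far the mushroom is pressed (m): 0 up, 0.0125 at the bottom stop. A spring pushes it up (at most about 5 N to push down). Pressed past about 0.011 it latches and stays at about 0.010 when let go.
- twist (a joint): Turn of the mushroom cap clockwise seen from above (rad), 0 to 1.0 (end stop). Beyond about 0.5 the latch is freed and the cap springs up once it is let go; the cap then turns back to 0 by itself within some seconds (spring 0.05 N m/rad). Turning it while it is up does nothing.
- start_top (a point): Centre of the top of the start button, a flat black push button 36 mm across.
- start (a joint): How far the start button is pressed (m): 0 up, 0.006 fully down, which takes 4 N; springs back.
- bowl_rim (a point): Bystander: black basalt-glazed bowl, 130 mm across, 55 mm tall; centre of its mouth.
- cup_big: Bystander: stainless measuring cup 76 mm across, 55 mm tall, with a flat handle reaching 110 mm from its axis along its x; origin under its middle.
- cup_small: Bystander: stainless measuring cup 60 mm across, 42 mm tall, with a flat handle reaching 102 mm from its axis along its x; origin under its middle.
- pitcher: Bystander: ochre bisque pitcher 116 mm across, 150 mm tall, handle towards its y; origin under its middle.
Not all that is in view belongs to the job. Of the things that look like the panel, the largest one is meant.

How it is judged:
By the outcome, as a careful person would: the job done as asked, in the order asked, and still so for the second after the job is handed in, with the robot touching nothing.
Of tile1, tile2, tile3, tile4 only 2 to 4 are there at a start; the rules pass over those that are not, and their reading is None.
At some moment in a run one of tile1, tile2, tile3, tile4 may be knocked a few centimetres aside while the robot is not near it.
It also fails if it takes over 210 s, if anything falls off the work surface, if the arm or the gripper's body presses on something with over 40 N, if the wrist force passes 120 N, or if a joint passes its speed limit or range.

## Working session

There is one attempt and no reset: what is moved stays moved. The work goes in short steps, Python scripts to look and compute and a tool call to move; the robot and the scene stay as the last step left them, time stands still between calls to the robot, and variables do not carry over. Pictures are saved under pics/ and viewed, about 12 in all and at most 16, crops included, and the job is handed in when it is done.

Besides the shell and the picture viewer there is one more tool, called after ">>>" by a JSON object that holds its "api" and its "payload", one argument or row to a line. arm_command: Moves the arm, as the interface text tells. Its arguments: {"type":"object","properties":{"delta_pos":{"type":"array","items":{"type":"array","items":{"type":"number"}}},"rotation":{"type":"array","items":{"type":"array","items":{"type":"number"}}},"gripper":{"type":"number"},"grip_force":{"type":"number"}},"required":["delta_pos","rotation"]}

```bash
mkdir -p pics; ls; python3 - <<'E'
from workcell import monitor, optics, bot
import cv2
print(monitor.observe())
for n in("scene","top"):
    print(n,optics.camera_params(n))
    cv2.imwrite(f"pics/{n}0.png",optics.grab_frame(n)[:,:,::-1])
E
```

```text
pics
{'clock': 0.0, 'qpos': array([ 1.07777469,  0.52201227, -0.03629154,  1.59997241,  0.02119148,
        1.02112468, -0.11282425]), 'qd': array([-0.0011036 ,  0.00061162,  0.00014148, -0.00064673,  0.00054618,
       -0.00183336,  0.00112384]), 'joint_efforts': array([-1.87905830e-04, -9.27124929e+01,  1.97944544e+00, -3.69933772e+01,
        1.77636155e-02,  8.20868416e-03, -1.24265425e-04]), 'position': array([ 0.25628201, -0.56969594,  0.24473997]), 'tool_rot': array([-1.48970282,  1.56966425,  2.07464106]), 'force': array([-0.59749458,  0.83420256, -0.04228979]), 'moment': array([-0.01790937,  0.03045374, -0.02639907]), 'grip_width': 0.08565075545777322}
scene {'fx': 624.3253458976886, 'fy': 624.3253458976886, 'cx': 319.39061045619906, 'cy': 228.77338984511505, 'origin': array([ 1.09477831, -0.95721197,  1.45575203]), 'rotation': array([-2.49132814, -0.01047123,  0.61464338])}
top {'fx': 435.6940006813112, 'fy': 435.6940006813112, 'cx': 318.247074577176, 'cy': 242.8632490989736, 'origin': array([ 0.37289124, -0.09205818,  1.16174795]), 'rotation': array([-3.02542253,  0.00460184, -1.59121862])}
```

View pics/scene0.png

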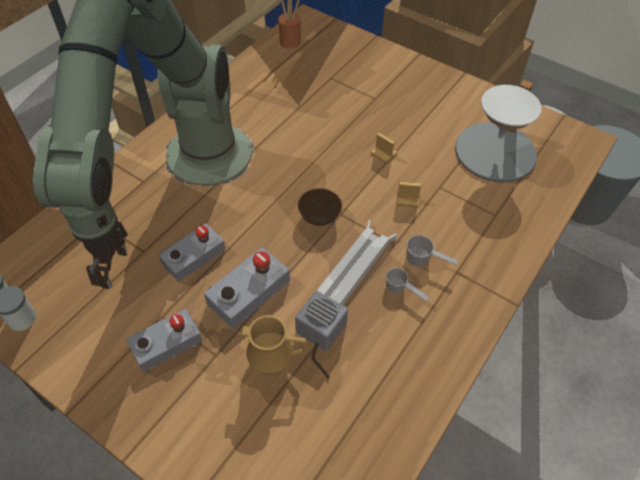

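View pics/top0.png

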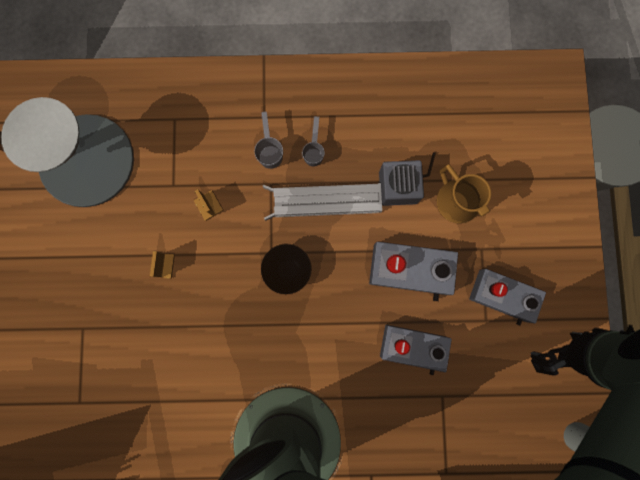

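```bash
cat > h.py <<'E'
from workcell import monitor, optics, bot
import cv2, numpy as np
from scipy.spatial.transform import Rotation as R
def cam(n):
    p=optics.camera_params(n); return p,R.from_euler('xyz',p['rotation']).as_matrix()
def w(n,u,v,z):
    p,M=cam(n); d=M@np.array([(u-p['cx'])/p['fx'],(v-p['cy'])/p['fy'],1]); o=p['origin']
    return (o+d*(z-o[2])/d[2]).round(4)
def px(n,X):
    p,M=cam(n); c=M.T@(np.array(X)-p['origin']); return (p['fx']*c[0]/c[2]+p['cx'],p['fy']*c[1]/c[2]+p['cy'])
def crop(im,u0,v0,u1,v1,s,name):
    if isinstance(im,str): im=cv2.imread(im)
    cv2.imwrite(name,cv2.resize(im[v0:v1,u0:u1],None,fx=s,fy=s,interpolation=cv2.INTER_CUBIC))
def st():
    s=monitor.observe(); M=R.from_euler('xyz',s['tool_rot']).as_matrix()
    print(round(s['clock'],2),'pos',s['position'].round(4),'x',M[:,0].round(3),'y',M[:,1].round(3),'F',s['force'].round(1),'w',round(s['grip_width'],4)); return s,M
def goto(P,yaw):
    """tool down, jaw axis y at angle yaw (world); prints total moves in tool units"""
    s,M=st()
    d=M.T@(np.array(P)-s['position'])/0.03
    y=np.array([np.cos(yaw),np.sin(yaw),0]); x=np.array([0,0,-1.]); T=np.c_[x,y,np.cross(x,y)]
    r=R.from_matrix(M.T@T).as_rotvec()/np.radians(6)
    print('units pos',d.round(2),'rot',r.round(2))
E
python3 - <<'E'
from h import *
st()
crop('pics/top0.png',140,150,340,300,4,'pics/c1.png')
crop('pics/top0.png',260,150,470,305,3.8,'pics/c2.png')
E
```

```text
0.1 pos [ 0.2563 -0.5697  0.2448] x [-0.     0.001 -1.   ] y [ 0.41  -0.912 -0.001] F [ 0.4 -0.2  0.1] w 0.0854
```

View pics/c1.png

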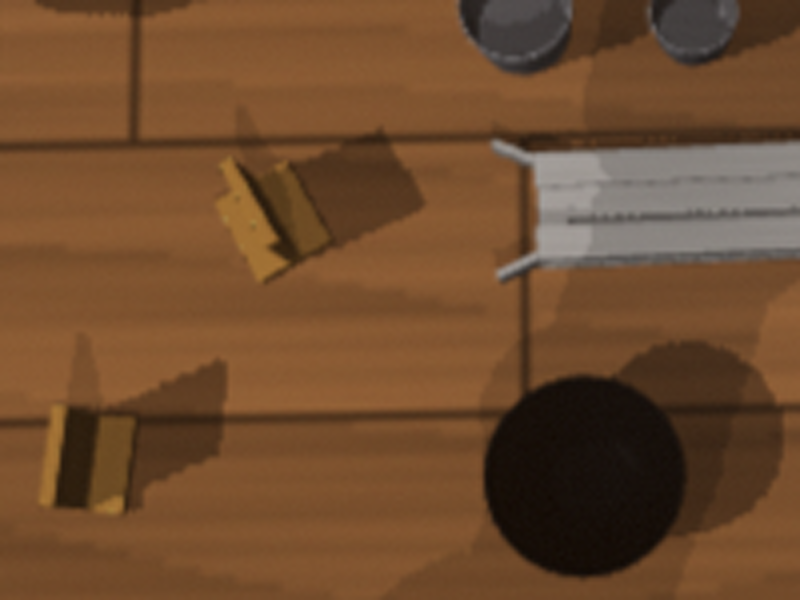

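View pics/c2.png

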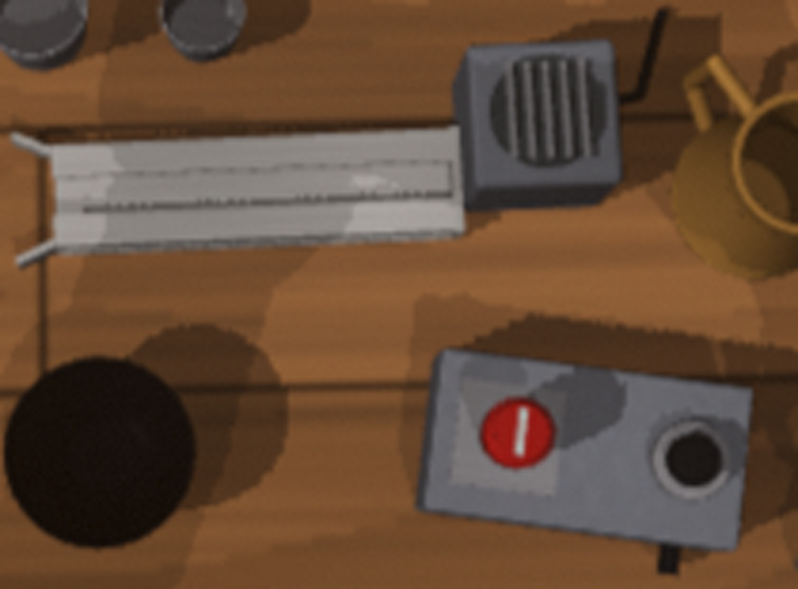

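```bash
python3 - <<'E'
from h import *
c1=lambda u,v,z:w('top',140+u/4,150+v/4,z)
c2=lambda u,v,z:w('top',260+u/3.8,150+v/3.8,z)
for nm,a,b in(('A',(287,162),(330,240)),('B',(137,417),(125,515))):
    a=c1(*a,.01);b=c1(*b,.01); d=(b-a)[:2]; m=(a+b)[:2]/2; L=np.linalg.norm(d); d/=L; n=np.array([-d[1],d[0]])
    n*=np.sign(n[1]); c=m+.028*n
    print(nm,a,b,L,'c',c,'finang',np.degrees(np.arctan2(*d[::-1])))
    for e in (-1,1):
      print([ (np.array(px('top',[*(c+e*.032*d+s*.005*n),.07]))-[140,150])*4 for s in(-1,1)], [np.array(px('scene',[*(c+e*.032*d+s*.028*n),.01])).round(1) for s in(-1,1)])
print('fins top B', c1(48,455,.07))
print('dryer', [c2(*p,.026) for p in((53,147),(53,252),(460,127),(465,235))], [c2(*p,.026) for p in((60,178),(452,162),(85,210),(452,195))])
print('flare tips',c2(13,138,.023),c2(18,263,.023))
print('box',[c2(*p,.06) for p in((443,350),(750,387),(738,548),(423,510))])
print('stop',c2(517,433,.112),'start',c2(694,458,.065), 'bar',c2(523,408,.112),c2(518,455,.112))
print('bowl',c1(585,475,.055))
print('cups',c1(520,20,.05),c1(695,20,.04))
E
```

```text
A [0.6558 0.1953 0.01  ] [0.6017 0.166  0.01  ] 0.06152479175096819 c [0.61541554 0.20527097] finang -151.5604832603175
[array([231.2949555 , 155.79680668]), array([217.49045183, 163.36357246])] [array([416.6, 204.3]), array([417. , 190.3])]
[array([278.07556672, 241.25269499]), array([264.21149651, 248.90547323])] [array([395.3, 202.2]), array([396.1, 188.2])]
B [0.4849 0.2937 0.01  ] [0.4201 0.3005 0.01  ] 0.06515581324793669 c [0.45542223 0.32494709] finang 174.00940528207522
[array([ 69.00824053, 406.36832806]), array([ 53.28504147, 405.04814611])] [array([384.7, 160.5]), array([395.3, 151. ])]
[array([ 56.06980646, 507.78425446]), array([ 40.24215085, 506.4418746 ])] [array([368.9, 150.8]), array([379.6, 141.6])]
fins top B [0.4563 0.3292 0.07  ]
dryer [array([0.6533, 0.0255, 0.026 ]), array([0.5786, 0.0261, 0.026 ]), array([ 0.6615, -0.2601,  0.026 ]), array([ 0.5845, -0.2608,  0.026 ])] [array([0.631 , 0.0208, 0.026 ]), array([ 0.6365, -0.2536,  0.026 ]), array([0.6079, 0.0035, 0.026 ]), array([ 0.6131, -0.2528,  0.026 ])]
flare tips [0.6611 0.0539 0.023 ] [0.5719 0.0509 0.023 ]
box [array([ 0.5004, -0.2381,  0.06  ]), array([ 0.4712, -0.4419,  0.06  ]), array([ 0.3648, -0.4279,  0.06  ]), array([ 0.394, -0.221,  0.06 ])]
stop [ 0.4404 -0.2762  0.112 ] start [ 0.4244 -0.4006  0.065 ] bar [ 0.4562 -0.2806  0.112 ] [ 0.4264 -0.2762  0.112 ]
bowl [ 0.4376 -0.007   0.055 ]
cups [0.7382 0.0326 0.05  ] [ 0.7389 -0.0824  0.04  ]
```

```bash
python3 - <<'E'
from h import *
print(px('scene',[.4404,-.277,.112]),px('scene',[.424,-.398,.065]))
goto([.4404,-.277,.2],np.radians(-65.8))
E
```

```text
(np.float64(259.5942669932473), np.float64(255.49397208599717)) (np.float64(226.62284510572903), np.float64(294.0655264141929))
0.1 pos [ 0.2563 -0.5697  0.2448] x [-0.     0.001 -1.   ] y [ 0.41  -0.912 -0.001] F [ 0.4 -0.2  0.1] w 0.0854
units pos [ 1.5  -6.38 -9.6 ] rot [0.   0.   0.01]
```

>>> {"api": "arm_command", "payload": {
  "delta_pos": [
    [0,-0.64,-0.96],
    [0,-0.64,-0.96],
    [0,-0.64,-0.96],
    [0,-0.64,-0.96],
    [0,-0.64,-0.96],
    [0,-0.64,-0.96],
    [0,-0.64,-0.96],
    [0,-0.64,-0.96],
    [0,-0.64,-0.96],
    [0,-0.64,-0.96]
  ],
  "rotation": [
    [0,0,0],
    [0,0,0],
    [0,0,0],
    [0,0,0],
    [0,0,0],
    [0,0,0],
    [0,0,0],
    [0,0,0],
    [0,0,0],
    [0,0,0]
  ],
  "gripper": 1
}}

```text
clock: 1.1
position: [0.4425, -0.2686, 0.2418]
tool_rot: [-0.912, 1.565, 2.644]
force: [0.5, -0.7, 0.7]
grip_width: 0.0006
```

```bash
python3 - <<'E'
from h import *
goto([.4404,-.277,.14],np.radians(-65.8))
E
```

```text
1.1 pos [ 0.4425 -0.2686  0.2418] x [-0.005  0.003 -1.   ] y [ 0.403 -0.915 -0.005] F [ 0.5 -0.7  0.7] w 0.0006
units pos [3.39 0.24 0.17] rot [-0.07  0.03  0.04]
```

>>> {"api": "arm_command", "payload": {
  "delta_pos": [
    [0.85,0.06,0.04],
    [0.85,0.06,0.04],
    [0.85,0.06,0.04],
    [0.85,0.06,0.04],
    [0.4,0,0],
    [0,0,0]
  ],
  "rotation": [
    [0,0,0],
    [0,0,0],
    [0,0,0],
    [0,0,0],
    [0,0,0],
    [0,0,0]
  ]
}}

```text
clock: 1.7
position: [0.4444, -0.271, 0.1243]
tool_rot: [-1.391, 1.566, 2.174]
force: [0.5, 0.0, 1.7]
grip_width: 0.0001
```

```bash
python3 - <<'E'
from h import *
goto([.4404,-.277,.113],np.radians(-65.8))
crop(optics.grab_frame('scene')[:,:,::-1],190,180,330,285,5,'pics/p5.png')
E
```

```text
1.7 pos [ 0.4444 -0.271   0.1243] x [-0.003  0.004 -1.   ] y [ 0.411 -0.912 -0.005] F [0.5 0.  1.7] w 0.0001
units pos [0.38 0.13 0.2 ] rot [0.01 0.01 0.05]
```

View pics/p5.png

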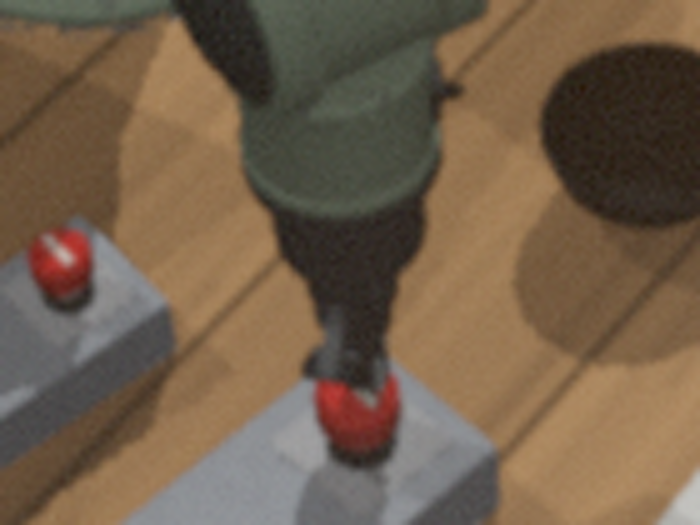

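>>> {"api": "arm_command", "payload": {
  "delta_pos": [
    [0.15,0,0],
    [0.15,0,0],
    [0.12,0,0],
    [0.1,0,0]
  ],
  "rotation": [
    [0,0,0],
    [0,0,0],
    [0,0,0],
    [0,0,0]
  ]
}}

```text
clock: 2.15
position: [0.4458, -0.2717, 0.1133]
tool_rot: [-2.734, 1.569, 0.831]
force: [-2.4, 3.4, 14.9]
grip_width: -0.0001
```

>>> {"api": "arm_command", "payload": {
  "delta_pos": [
    [0.05,0,0],
    [-0.5,0,0],
    [-1,0,0],
    [-1,0,0],
    [-1,0,0]
  ],
  "rotation": [
    [0,0,0],
    [0,0,0],
    [0,0,0],
    [0,0,0],
    [0,0,0]
  ],
  "gripper": -1
}}

```text
clock: 2.65
position: [0.4461, -0.2719, 0.2198]
tool_rot: [-2.902, 1.568, 0.663]
force: [0.2, 0.6, -0.2]
grip_width: 0.0722
```

```bash
python3 - <<'E'
from h import *
goto([.6154,.2053,.2],np.radians(-61.6))
crop(optics.grab_frame('scene')[:,:,::-1],190,180,330,285,5,'pics/p6.png')
E
```

```text
2.65 pos [ 0.4461 -0.2719  0.2198] x [ 0.002  0.002 -1.   ] y [ 0.411 -0.912 -0.001] F [ 0.2  0.6 -0.2] w 0.0722
units pos [  0.7  -12.18 -11.68] rot [-0.69 -0.02  0.  ]
```

View pics/p6.png

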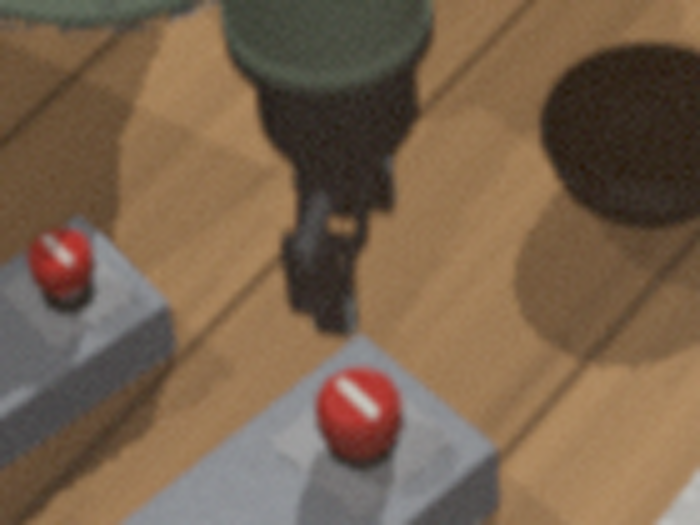

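```bash
python3 - <<'E'
from h import *
for im in (cv2.imread('pics/scene0.png'),optics.grab_frame('scene')[:,:,::-1]):
    c=im[230:290,240:290].astype(int); m=(c[...,2]>100)&(c[...,1]<60)
    v,u=np.nonzero(m); print(len(v),u.mean()+240,v.mean()+230,v.min()+230,v.max()+230)
print(px('scene',[.4404,-.277,.102]))
E
```

```text
95 261.17894736842106 261.4842105263158 253 267
96 261.1041666666667 263.3958333333333 255 269
(np.float64(259.8444216515881), np.float64(257.6673509190026))
```

>>> {"api": "arm_command", "payload": {
  "delta_pos": [
    [0,-0.9,-0.85],
    [0,-0.9,-0.85],
    [0,-0.9,-0.85],
    [0,-0.9,-0.85],
    [0,-0.9,-0.85],
    [0,-0.9,-0.85],
    [0,-0.9,-0.85],
    [0,-0.9,-0.85],
    [0,-0.9,-0.85],
    [0,-0.9,-0.85]
  ],
  "rotation": [
    [0,0,0],
    [0,0,0],
    [0,0,0],
    [0,0,0],
    [0,0,0],
    [0,0,0],
    [0,0,0],
    [0,0,0],
    [0,0,0],
    [0,0,0]
  ]
}}

```text
clock: 3.75
position: [0.5744, 0.085, 0.2214]
tool_rot: [2.344, 1.558, -0.385]
force: [0.4, -0.0, 0.7]
grip_width: 0.0856
```

```bash
python3 - <<'E'
from h import *
crop(optics.grab_frame('top')[:,:,::-1],140,150,340,300,4,'pics/p7.png')
crop(optics.grab_frame('scene')[:,:,::-1],330,110,450,200,6,'pics/p7s.png')
goto([.6154,.2053,.14],np.radians(-61.6))
E
```

```text
3.85 pos [0.5747 0.0893 0.2211] x [ 0.012 -0.002 -1.   ] y [ 0.406 -0.914  0.007] F [-1.6 -0.3 -0. ] w 0.0856
units pos [ 2.71 -3.   -2.78] rot [-0.74 -0.1  -0.07]
```

View pics/p7s.png

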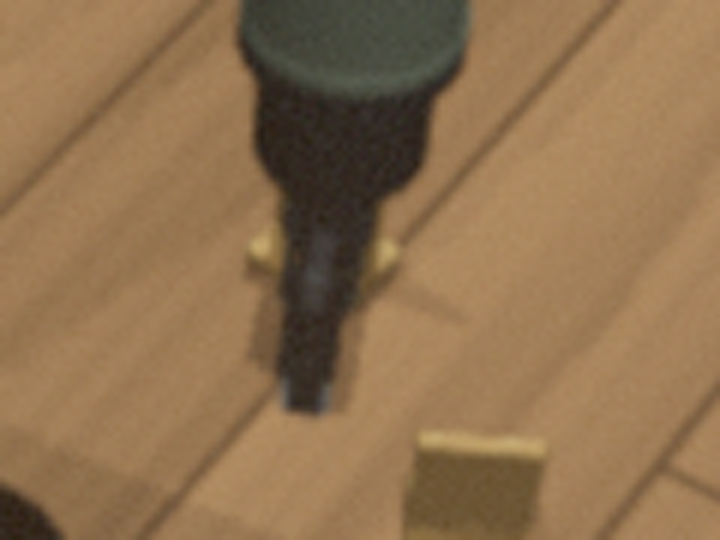

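```bash
python3 - <<'E'
from h import *
a=w('scene',399.7,182.8,.07);b=w('scene',420.8,184.4,.07)
print(a,b,(a+b)/2,np.degrees(np.arctan2(*(b-a)[1::-1])),np.linalg.norm(b-a))
E
```

```text
[0.5933 0.1906 0.07  ] [0.6472 0.2217 0.07  ] [0.62025 0.20615 0.07   ] 29.984706758937616 0.06222877148072261
```

>>> {"api": "arm_command", "payload": {
  "delta_pos": [
    [0.4,-0.6,-0.6],
    [0.4,-0.6,-0.6],
    [0.4,-0.6,-0.6],
    [0.4,-0.6,-0.6],
    [0.4,-0.5,-0.5],
    [0.4,0,0],
    [0,0,0]
  ],
  "rotation": [
    [-0.2,0,0],
    [-0.2,0,0],
    [-0.2,0,0],
    [-0.2,0,0],
    [0,0,0],
    [0,0,0],
    [0,0,0]
  ]
}}

```text
clock: 4.55
position: [0.6164, 0.2093, 0.1437]
tool_rot: [2.398, 1.558, -0.238]
force: [-0.2, -0.3, 0.3]
grip_width: 0.0855
```

```bash
python3 - <<'E'
from h import *
goto([.618,.2055,.05],np.radians(-60.8))
E
```

```text
4.55 pos [0.6164 0.2093 0.1437] x [ 0.013 -0.003 -1.   ] y [ 0.484 -0.875  0.009] F [-0.2 -0.3  0.3] w 0.0855
units pos [3.12 0.11 0.04] rot [-0.04 -0.09 -0.08]
```

>>> {"api": "arm_command", "payload": {
  "delta_pos": [
    [0.7,0.05,0],
    [0.7,0.05,0],
    [0.7,0,0],
    [0.6,0,0],
    [0.3,0,0],
    [0,0,0]
  ],
  "rotation": [
    [0,-0.05,-0.05],
    [0,-0.05,-0.05],
    [0,0,0],
    [0,0,0],
    [0,0,0],
    [0,0,0]
  ]
}}

```text
clock: 5.15
position: [0.6193, 0.2016, 0.0507]
tool_rot: [-1.012, 1.57, 2.63]
force: [-0.2, -0.5, 0.3]
grip_width: 0.0854
```

>>> {"api": "arm_command", "payload": {
  "delta_pos": [
    [0,0,0],
    [0,0,0],
    [0,0,0],
    [0,0,0],
    [0,0,0],
    [0,0,0],
    [0,0,0],
    [0,0,0]
  ],
  "rotation": [
    [0,0,0],
    [0,0,0],
    [0,0,0],
    [0,0,0],
    [0,0,0],
    [0,0,0],
    [0,0,0],
    [0,0,0]
  ],
  "gripper": 1,
  "grip_force": 30
}}

```text
clock: 5.95
position: [0.6209, 0.2017, 0.0541]
tool_rot: [3.126, 1.567, 0.485]
force: [-0.5, 0.7, -1.9]
grip_width: 0.0093
```

```bash
python3 - <<'E'
from h import *
goto([.6165,.12,.1],np.radians(1.3))
E
```

```text
5.95 pos [0.6209 0.2017 0.0541] x [ 0.003  0.002 -1.   ] y [ 0.48  -0.877  0.   ] F [-0.5  0.7 -1.9] w 0.0093
units pos [-1.53  2.32  1.43] rot [-10.44  -0.03  -0.02]
```

>>> {"api": "arm_command", "payload": {
  "delta_pos": [
    [-0.7,0,0],
    [-0.7,0,0],
    [0,0,0],
    [0,0,0],
    [0,0,0],
    [0,0,0],
    [0,0,0],
    [0,0,0],
    [0,0,0],
    [0,0,0]
  ],
  "rotation": [
    [0,0,0],
    [-1,0,0],
    [-1,0,0],
    [-1,0,0],
    [-1,0,0],
    [-1,0,0],
    [-1,0,0],
    [-1,0,0],
    [-1,0,0],
    [-1,0,0]
  ]
}}

```text
clock: 6.95
position: [0.6201, 0.2011, 0.0971]
tool_rot: [1.543, 1.568, -0.119]
force: [-0.6, 0.2, -1.7]
grip_width: 0.0093
```

```bash
python3 - <<'E'
from h import *
goto([.6165,.12,.075],np.radians(1.3))
E
```

```text
6.95 pos [0.6201 0.2011 0.0971] x [ 0.002 -0.    -1.   ] y [ 0.996 -0.092  0.002] F [-0.6  0.2 -1.7] w 0.0093
units pos [0.74 0.13 2.7 ] rot [-1.1   0.   -0.02]
```

>>> {"api": "arm_command", "payload": {
  "delta_pos": [
    [0.2,0.03,0.7],
    [0.2,0.03,0.7],
    [0.2,0.03,0.7],
    [0.15,0.03,0.6],
    [0,0,0.3],
    [0,0,0]
  ],
  "rotation": [
    [-0.6,0,0],
    [-0.5,0,0],
    [0,0,0],
    [0,0,0],
    [0,0,0],
    [0,0,0]
  ]
}}

```text
clock: 7.55
position: [0.6227, 0.1082, 0.0734]
tool_rot: [1.814, 1.569, 0.276]
force: [0.1, 0.1, -1.5]
grip_width: 0.0096
```

```bash
python3 - <<'E'
from h import *
goto([.6165,.11,.062],np.radians(1.3))
a=optics.grab_frame('top')[:,:,::-1];b=optics.grab_frame('scene')[:,:,::-1]
A=cv2.resize(a[170:250,210:310],None,fx=4,fy=4,interpolation=2);B=cv2.resize(b[170:290,300:450],None,fx=2.667,fy=2.667,interpolation=2)[:320]
cv2.imwrite('pics/p8.png',np.hstack([A,B]));print(B.shape)
E
```

```text
7.55 pos [0.6227 0.1082 0.0734] x [ 0.002  0.    -1.   ] y [0.999 0.033 0.002] F [ 0.1  0.1 -1.5] w 0.0096
units pos [ 0.38 -0.21 -0.07] rot [ 0.1  -0.   -0.02]
(320, 400, 3)
```

View pics/p8.png

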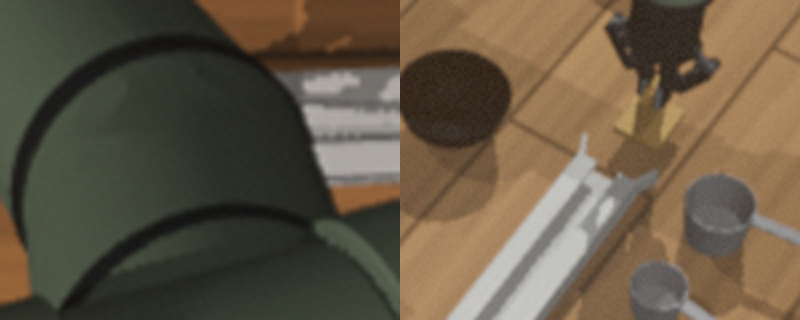

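```bash
python3 - <<'E'
from h import *
f=lambda u,v,z:w('scene',300+(u-400)/2.667,170+v/2.667,z)
a,b=f(585,138,.023),f(655,178,.023);print('tips',a,b,(a+b)/2)
print('foot corners',[f(*p,.029) for p in((616,127),(661,147),(684,106))])
for p in ([.6227,.1082,.023],[.6227+.028,.1082-.032,.0295],[.6227-.028,.1082-.032,.0295]): 
    u=px('scene',p); print((u[0]-300)*2.667+400,(u[1]-170)*2.667)
b=optics.grab_frame('scene')[:,:,::-1]
crop(b,310,190,420,290,6,'pics/p9.png')
E
```

```text
tips [0.5819 0.0477 0.023 ] [0.6722 0.0456 0.023 ] [0.62705 0.04665 0.023  ]
foot corners [array([0.6035, 0.0761, 0.029 ]), array([0.6577, 0.0811, 0.029 ]), array([0.6489, 0.1452, 0.029 ])]
645.730974281342 119.81719502548044
653.1841733302969 146.66102063457635
609.2658785943709 123.01789500494709
```

View pics/p9.png

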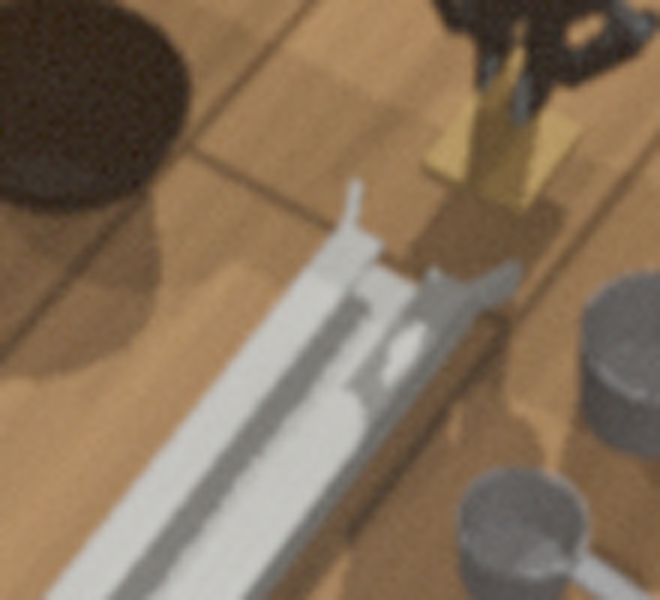

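```bash
python3 - <<'E'
from h import *
g=lambda u,v,z:w('scene',310+u/6,190+v/6,z)
a,b=g(355,182,.023),g(518,263,.023);print('tips',a,b,(a+b)/2)
a,b,c=[g(*p,.029) for p in((425,160),(517,207),(580,127))];print('foot',a,b,c,'front mid',(a+b)/2)
a,b=g(383,243,.026),g(435,272,.026); print('lip inner corners at mouth',a,b,(a+b)/2)
for (u,v) in ((345,235),(490,300)): print('lip outer',g(u,v,.026))
a,b=g(45,598,.026),g(245,600,.026);print('far edges',a,b)
E
```

```text
tips [0.5787 0.0517 0.023 ] [0.6685 0.0557 0.023 ] [0.6236 0.0537 0.023 ]
foot [0.6012 0.0789 0.029 ] [0.6525 0.0802 0.029 ] [0.6521 0.1408 0.029 ] front mid [0.62685 0.07955 0.029  ]
lip inner corners at mouth [0.6106 0.0261 0.026 ] [0.64   0.0259 0.026 ] [0.6253 0.026  0.026 ]
lip outer [0.5932 0.0196 0.026 ]
lip outer [0.6699 0.027  0.026 ]
far edges [ 0.5939 -0.2304  0.026 ] [ 0.6671 -0.1793  0.026 ]
```

>>> {"api": "arm_command", "payload": {
  "delta_pos": [
    [0.2,-0.11,0],
    [0.15,0,0],
    [0,0,0.5],
    [0,0,0.5],
    [0,0,0.3],
    [0,0,0]
  ],
  "rotation": [
    [0.1,0,0],
    [0,0,0],
    [0,0,0],
    [0,0,0],
    [0,0,0],
    [0,0,0]
  ]
}}

```text
clock: 8.3
position: [0.6198, 0.0711, 0.0622]
tool_rot: [2.311, 1.568, 0.767]
force: [-0.3, 0.2, -2.1]
grip_width: 0.0097
```

```bash
python3 - <<'E'
from h import *
goto([.6195,.04,.0625],np.radians(1.3))
E
```

```text
8.3 pos [0.6198 0.0711 0.0622] x [ 0.002  0.002 -1.   ] y [1.    0.027 0.002] F [-0.3  0.2 -2.1] w 0.0097
units pos [-0.01 -0.04  1.04] rot [ 0.04 -0.02 -0.02]
```

>>> {"api": "arm_command", "payload": {
  "delta_pos": [
    [0,0,0.3],
    [0,0,0.3],
    [0,0,0.3],
    [0,0,0.3]
  ],
  "rotation": [
    [0,0,0],
    [0,0,0],
    [0,0,0],
    [0,0,0]
  ]
}}

```text
clock: 8.7
position: [0.6209, 0.0334, 0.0625]
tool_rot: [2.405, 1.567, 0.862]
force: [-1.1, 0.9, -1.8]
grip_width: 0.0095
```

>>> {"api": "arm_command", "payload": {
  "delta_pos": [
    [0,0,0.2],
    [0,0,0.2],
    [0,0,0.2]
  ],
  "rotation": [
    [0,0,0],
    [0,0,0],
    [0,0,0]
  ]
}}

```text
clock: 9.0
position: [0.6214, 0.013, 0.0624]
tool_rot: [2.403, 1.567, 0.86]
force: [-1.9, -0.0, -0.6]
grip_width: 0.0097
```

>>> {"api": "arm_command", "payload": {
  "delta_pos": [
    [0,0,0.3],
    [0,0,0.4],
    [0,0,0.4],
    [0,0,0.4],
    [0,0,0.4],
    [0,0,0.4]
  ],
  "rotation": [
    [0,0,0],
    [0,0,0],
    [0,0,0],
    [0,0,0],
    [0,0,0],
    [0,0,0]
  ]
}}

```text
clock: 9.6
position: [0.6231, -0.0613, 0.062]
tool_rot: [2.547, 1.567, 1.004]
force: [0.3, 0.1, -0.8]
grip_width: 0.0093
```

>>> {"api": "arm_command", "payload": {
  "delta_pos": [
    [0,0,0.4],
    [0,0,0.3],
    [0,0,0.2],
    [0.05,0,0],
    [0.05,0,0]
  ],
  "rotation": [
    [0,0,0],
    [0,0,0],
    [0,0,0],
    [0,0,0],
    [0,0,0]
  ]
}}

```text
clock: 10.1
position: [0.6239, -0.0935, 0.0588]
tool_rot: [2.368, 1.567, 0.823]
force: [-1.4, -0.6, -0.4]
grip_width: 0.01
```

>>> {"api": "arm_command", "payload": {
  "delta_pos": [
    [0,0,0],
    [0,0,0],
    [0,0,0],
    [0,0,0],
    [-1,0,0],
    [-1,0,0],
    [-1,0,0],
    [-1,0,0]
  ],
  "rotation": [
    [0,0,0],
    [0,0,0],
    [0,0,0],
    [0,0,0],
    [0,0,0],
    [0,0,0],
    [0,0,0],
    [0,0,0]
  ],
  "gripper": 0
}}

```text
clock: 10.9
position: [0.622, -0.0906, 0.1788]
tool_rot: [-2.49, 1.565, 2.252]
force: [-0.1, 0.3, 0.2]
grip_width: 0.0426
```

```bash
python3 - <<'E'
from h import *
a=optics.grab_frame('top')[:,:,::-1];b=optics.grab_frame('scene')[:,:,::-1]
A=cv2.resize(a[150:310,140:340],None,fx=2,fy=2,interpolation=2);B=cv2.resize(b[120:280,300:440],None,fx=2.5,fy=2.5,interpolation=2)
A=cv2.copyMakeBorder(A,0,400-A.shape[0],0,0,0);print(A.shape,B.shape)
cv2.imwrite('pics/p10.png',np.hstack([A,B]))
goto([.4554,.325,.16],np.radians(84))
E
```

```text
(400, 400, 3) (400, 350, 3)
11.0 pos [ 0.624  -0.0906  0.1817] x [ 0.002  0.004 -1.   ] y [1.    0.029 0.002] F [ 0.4 -0.7 -0.5] w 0.0427
units pos [  0.77  -5.21 -14.01] rot [-13.72  -0.02  -0.04]
```

View pics/p10.png

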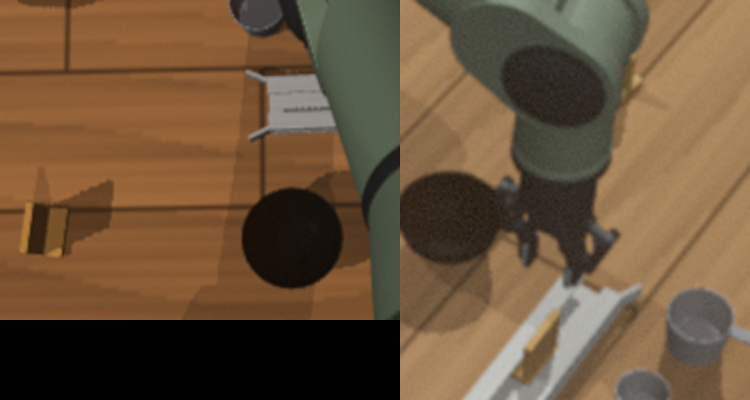

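>>> {"api": "arm_command", "payload": {
  "delta_pos": [
    [0,-0.35,-0.95],
    [0,-0.35,-0.95],
    [0,-0.35,-0.95],
    [0,-0.35,-0.95],
    [0,-0.35,-0.95],
    [0,-0.35,-0.95],
    [0,-0.35,-0.95],
    [0,-0.35,-0.95],
    [0,-0.35,-0.95],
    [0,-0.35,-0.95]
  ],
  "rotation": [
    [0,0,0],
    [0,0,0],
    [0,0,0],
    [0,0,0],
    [0,0,0],
    [0,0,0],
    [0,0,0],
    [0,0,0],
    [0,0,0],
    [0,0,0]
  ],
  "gripper": -1
}}

```text
clock: 12.0
position: [0.5075, 0.1976, 0.1803]
tool_rot: [2.029, 1.566, 0.481]
force: [0.1, -0.1, -0.7]
grip_width: 0.0853
```

>>> {"api": "arm_command", "payload": {
  "delta_pos": [
    [0,0,0],
    [0,0,0],
    [0,0,0],
    [0,0,0],
    [0,0,0],
    [0,0,0],
    [0,0,0],
    [0,0,0],
    [0,0,0],
    [0,0,0]
  ],
  "rotation": [
    [-1,0,0],
    [-1,0,0],
    [-1,0,0],
    [-1,0,0],
    [-1,0,0],
    [-1,0,0],
    [-1,0,0],
    [-1,0,0],
    [-1,0,0],
    [-1,0,0]
  ]
}}

```text
clock: 13.0
position: [0.5036, 0.2047, 0.1783]
tool_rot: [1.354, 1.566, 0.904]
force: [-0.1, 0.2, 0.3]
grip_width: 0.0855
```

```bash
python3 - <<'E'
from h import *
print(goto([.4554,.325,.16],np.radians(84)), monitor.observe()['qpos'])
E
```

```text
13.0 pos [0.5036 0.2047 0.1783] x [ 0.003  0.004 -1.   ] y [0.435 0.901 0.005] F [-0.1  0.2  0.3] w 0.0855
units pos [ 0.62  2.91 -3.19] rot [-3.29  0.02 -0.05]
None [ 0.12384182  0.61234889 -0.87241047  1.85278451  0.57309986  0.94359368
  0.11284182]
```

>>> {"api": "arm_command", "payload": {
  "delta_pos": [
    [0,0,0],
    [0,0,0],
    [0,0,0],
    [0,0,0],
    [0.1,0.75,-0.4],
    [0.1,0.75,-0.4],
    [0.1,0.75,-0.4],
    [0.1,0.75,-0.4],
    [0.1,0.75,-0.4],
    [0,0,0]
  ],
  "rotation": [
    [-1,0,0],
    [-1,0,0],
    [-1,0,0],
    [-0.3,0,0],
    [0,0,0],
    [0,0,0],
    [0,0,0],
    [0,0,0],
    [0,0,0],
    [0,0,0]
  ]
}}

```text
clock: 14.0
position: [0.451, 0.3256, 0.1599]
tool_rot: [1.461, 1.566, 1.375]
force: [0.2, -0.0, 0.0]
grip_width: 0.0854
```

```bash
python3 - <<'E'
from h import *
print(goto([.4554,.326,.05],np.radians(84)), monitor.observe()['qpos'])
E
```

```text
14.0 pos [0.451  0.3256 0.1599] x [ 0.001  0.005 -1.   ] y [0.086 0.996 0.005] F [ 0.2 -0.   0. ] w 0.0854
units pos [3.66 0.01 0.14] rot [ 0.18  0.   -0.05]
None [-0.09010792  0.68491769 -0.93074702  1.83213492  0.66198294  0.96513058
  0.17461964]
```

>>> {"api": "arm_command", "payload": {
  "delta_pos": [
    [0.8,0,0.07],
    [0.8,0,0.07],
    [0.8,0,0],
    [0.6,0,0],
    [0.4,0,0],
    [0.2,0,0],
    [0,0,0]
  ],
  "rotation": [
    [0.18,0,0],
    [0,0,0],
    [0,0,0],
    [0,0,0],
    [0,0,0],
    [0,0,0],
    [0,0,0]
  ]
}}

```text
clock: 14.7
position: [0.4558, 0.3253, 0.0473]
tool_rot: [1.365, 1.565, 1.261]
force: [0.8, -0.5, 0.6]
grip_width: 0.0849
```

>>> {"api": "arm_command", "payload": {
  "delta_pos": [
    [0,0,0],
    [0,0,0],
    [0,0,0],
    [0,0,0],
    [0,0,0],
    [0,0,0],
    [0,0,0],
    [0,0,0]
  ],
  "rotation": [
    [0,0,0],
    [0,0,0],
    [0,0,0],
    [0,0,0],
    [0,0,0],
    [0,0,0],
    [0,0,0],
    [0,0,0]
  ],
  "gripper": 1,
  "grip_force": 30
}}

```text
clock: 15.5
position: [0.457, 0.3258, 0.05]
tool_rot: [1.077, 1.562, 0.972]
force: [-0.2, -0.1, -1.4]
grip_width: 0.0098
```

>>> {"api": "arm_command", "payload": {
  "delta_pos": [
    [-0.8,0,0],
    [-0.7,0,0],
    [0,0,0],
    [0,0,0],
    [0,0,0],
    [0,0,0],
    [0,0,0],
    [0,0,0],
    [0,0,0],
    [0,0,0]
  ],
  "rotation": [
    [0,0,0],
    [1,0,0],
    [1,0,0],
    [1,0,0],
    [1,0,0],
    [1,0,0],
    [1,0,0],
    [1,0,0],
    [1,0,0],
    [1,0,0]
  ]
}}

```text
clock: 16.5
position: [0.456, 0.3248, 0.096]
tool_rot: [2.292, 1.564, 1.209]
force: [-0.6, 0.5, -1.2]
grip_width: 0.0097
```

>>> {"api": "arm_command", "payload": {
  "delta_pos": [
    [0,0,0],
    [0,0,0],
    [0,0,0],
    [0,0,0],
    [0,0,0],
    [0,0,0]
  ],
  "rotation": [
    [1,0,0],
    [1,0,0],
    [1,0,0],
    [1,0,0],
    [0.5,0,0],
    [0,0,0]
  ]
}}

```text
clock: 17.1
position: [0.4553, 0.325, 0.0958]
tool_rot: [2.867, 1.564, 1.29]
force: [0.2, -0.2, -0.6]
grip_width: 0.0094
```

```bash
python3 - <<'E'
from h import *
print(goto([.6200,.115,.07],np.radians(1.5)), monitor.observe()['qpos'])
E
```

```text
17.1 pos [0.4553 0.325  0.0958] x [ 0.002  0.006 -1.   ] y [ 1.    -0.006  0.002] F [ 0.2 -0.2 -0.6] w 0.0094
units pos [0.83 5.53 6.97] rot [-0.31 -0.06 -0.02]
None [-0.36336032  0.66580932 -0.50642804  1.87537839  0.46965162  0.7147124
 -1.14504955]
```

>>> {"api": "arm_command", "payload": {
  "delta_pos": [
    [0.05,0.65,0.8],
    [0.05,0.65,0.8],
    [0.05,0.65,0.8],
    [0.05,0.65,0.8],
    [0.1,0.65,0.8],
    [0.1,0.65,0.8],
    [0.1,0.65,0.8],
    [0.1,0.5,0.6],
    [0,0.3,0.3],
    [0,0,0]
  ],
  "rotation": [
    [-0.3,-0.06,0],
    [0,0,0],
    [0,0,0],
    [0,0,0],
    [0,0,0],
    [0,0,0],
    [0,0,0],
    [0,0,0],
    [0,0,0],
    [0,0,0]
  ]
}}

```text
clock: 18.1
position: [0.6269, 0.129, 0.0762]
tool_rot: [2.971, 1.57, 1.45]
force: [-0.1, 0.4, -2.3]
grip_width: 0.0095
```

```bash
python3 - <<'E'
from h import *
print(goto([.6200,.1,.058],np.radians(1.5)))
E
```

```text
18.1 pos [0.6269 0.129  0.0762] x [ 0.     0.001 -1.   ] y [0.999 0.05  0.   ] F [-0.1  0.4 -2.3] w 0.0095
units pos [ 0.61 -0.28  0.95] rot [ 0.23 -0.01 -0.  ]
None
```

>>> {"api": "arm_command", "payload": {
  "delta_pos": [
    [0.2,-0.15,0.2],
    [0.2,-0.1,0.2],
    [0.15,0,0.3],
    [0.05,0,0.2],
    [0,0,0]
  ],
  "rotation": [
    [0.2,0,0],
    [0,0,0],
    [0,0,0],
    [0,0,0],
    [0,0,0]
  ]
}}

```text
clock: 18.6
position: [0.6169, 0.103, 0.0567]
tool_rot: [-2.499, 1.568, 2.246]
force: [-0.0, -0.6, -1.6]
grip_width: 0.0096
```

```bash
python3 - <<'E'
from h import *
print(goto([.6205,.045,.0585],np.radians(1.4)))
b=optics.grab_frame('scene')[:,:,::-1]
crop(b,310,190,420,290,6,'pics/p11.png')
E
```

```text
18.6 pos [0.6169 0.103  0.0567] x [-0.002  0.002 -1.   ] y [ 0.999  0.033 -0.001] F [-0.  -0.6 -1.6] w 0.0096
units pos [-0.06  0.06  1.94] rot [ 0.08 -0.02  0.01]
None
```

View pics/p11.png

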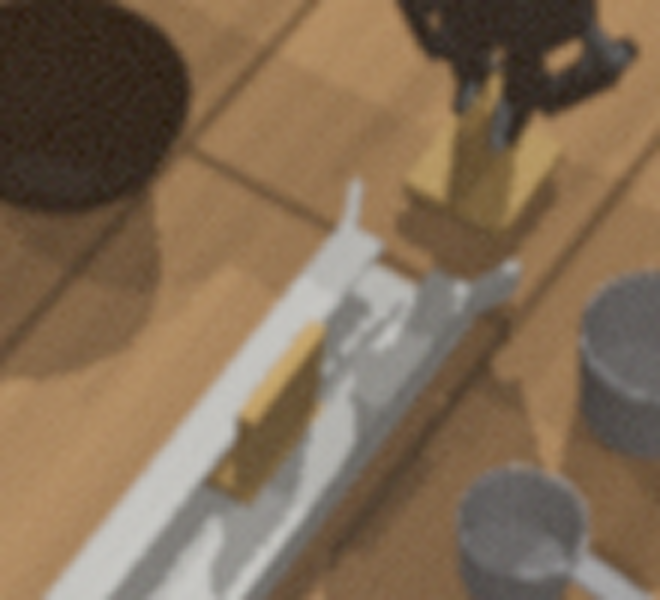

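>>> {"api": "arm_command", "payload": {
  "delta_pos": [
    [-0.06,0.1,0.3],
    [0,0,0.4],
    [0,0,0.4],
    [0,0,0.3],
    [0,0,0.3],
    [0,0,0.2]
  ],
  "rotation": [
    [0.1,0,0],
    [0,0,0],
    [0,0,0],
    [0,0,0],
    [0,0,0],
    [0,0,0]
  ]
}}

```text
clock: 19.25
position: [0.6211, 0.0442, 0.0595]
tool_rot: [-2.792, 1.566, 1.943]
force: [-1.9, 1.6, -1.4]
grip_width: 0.01
```

>>> {"api": "arm_command", "payload": {
  "delta_pos": [
    [0,0,0.2],
    [0,0,0.2],
    [0,0,0.2]
  ],
  "rotation": [
    [0,0,0],
    [0,0,0],
    [0,0,0]
  ]
}}

```text
clock: 19.55
position: [0.6215, 0.024, 0.0594]
tool_rot: [-2.794, 1.566, 1.942]
force: [-0.8, 1.4, -2.0]
grip_width: 0.0095
```

>>> {"api": "arm_command", "payload": {
  "delta_pos": [
    [0,0,0.3],
    [0,0,0.3],
    [0,0,0.3],
    [0,0,0.3],
    [0,0,0.3],
    [0,0,0.2],
    [0.05,0,0],
    [0.05,0,0]
  ],
  "rotation": [
    [0,0,0],
    [0,0,0],
    [0,0,0],
    [0,0,0],
    [0,0,0],
    [0,0,0],
    [0,0,0],
    [0,0,0]
  ]
}}

```text
clock: 20.35
position: [0.6229, -0.033, 0.0563]
tool_rot: [-2.828, 1.566, 1.906]
force: [-11.3, 5.6, 29.3]
grip_width: 0.0096
```

>>> {"api": "arm_command", "payload": {
  "delta_pos": [
    [-0.05,0,0],
    [0,0,0],
    [0,0,0],
    [0,0,0],
    [0,0,0],
    [-0.7,0,0],
    [-1,0,0],
    [-1,0,0],
    [-1,0,0],
    [-1,0,0]
  ],
  "rotation": [
    [0,0,0],
    [0,0,0],
    [0,0,0],
    [0,0,0],
    [0,0,0],
    [0,0,0],
    [0,0,0],
    [0,0,0],
    [0,0,0],
    [0,0,0]
  ],
  "gripper": 0
}}

```text
clock: 21.35
position: [0.6214, -0.0319, 0.1993]
tool_rot: [-2.211, 1.561, 2.526]
force: [0.3, -0.4, 0.6]
grip_width: 0.0427
```

```bash
python3 - <<'E'
from h import *
print(goto([.443,-.275,.16],np.radians(-40)),monitor.observe()['qpos'])
a=optics.grab_frame('top')[:,:,::-1];b=optics.grab_frame('scene')[:,:,::-1]
A=cv2.resize(a[150:310,140:340],None,fx=2,fy=2,interpolation=2);B=cv2.resize(b[180:300,300:420],None,fx=3.334,fy=3.334,interpolation=2)
A=cv2.copyMakeBorder(A,0,400-A.shape[0],0,0,0)
cv2.imwrite('pics/p12.png',np.hstack([A,B[:400]]))
E
```

```text
21.35 pos [ 0.6214 -0.0319  0.1993] x [-0.008  0.006 -1.   ] y [ 1.     0.024 -0.008] F [ 0.3 -0.4  0.6] w 0.0427
units pos [ 1.31 -6.13  7.96] rot [ 6.9  -0.03  0.09]
None [ 0.34874375  0.62913564 -0.59144745  1.62353939  0.38807283  1.01698636
 -0.33856372]
```

View pics/p12.png

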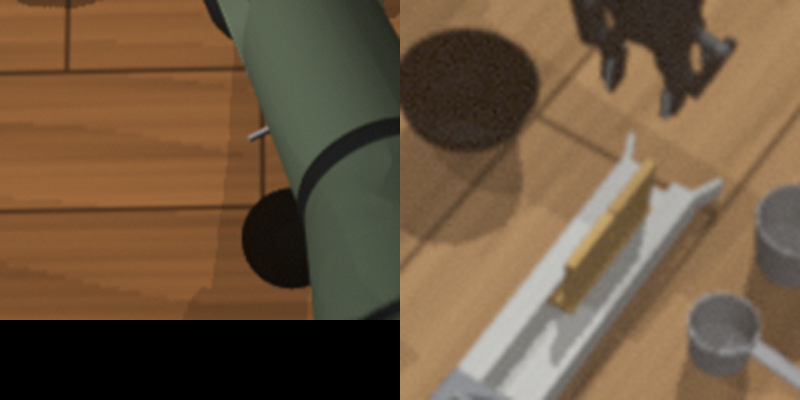

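```bash
python3 - <<'E'
from h import *
g=lambda u,v,z:w('scene',300+(u-400)/3.334,180+v/3.334,z)
print(g(652,165,.076),g(568,263,.076),'lips',g(648,188,.026),g(676,183,.026),'tips',g(632,138,.023),g(720,183,.023))
E
```

```text
[ 0.6296 -0.0025  0.076 ] [ 0.6273 -0.1258  0.076 ] lips [0.6231 0.0092 0.026 ] [0.6398 0.0277 0.026 ] tips [0.5818 0.0492 0.023 ] [0.6696 0.0519 0.023 ]
```

>>> {"api": "arm_command", "payload": {
  "delta_pos": [
    [0,-0.68,0.88],
    [0,-0.68,0.88],
    [0,-0.68,0.88],
    [0,-0.68,0.88],
    [0,-0.68,0.88],
    [0,-0.68,0.88],
    [0,-0.68,0.88],
    [0,-0.68,0.88],
    [0,-0.68,0.88],
    [0,-0.5,0.6]
  ],
  "rotation": [
    [0,0,0],
    [0,0,0],
    [0,0,0],
    [0,0,0],
    [0,0,0],
    [0,0,0],
    [0,0,0],
    [0,0,0],
    [0,0,0],
    [0,0,0]
  ],
  "gripper": -1
}}

```text
clock: 22.45
position: [0.4246, -0.298, 0.1979]
tool_rot: [-3.023, 1.564, 1.72]
force: [0.5, -0.4, 0.1]
grip_width: 0.0855
```

```bash
python3 - <<'E'
from h import *
print(goto([.442,-.276,.14],np.radians(1.4)),monitor.observe()['qpos'])
E
```

```text
22.45 pos [ 0.4246 -0.298   0.1979] x [-0.001  0.007 -1.   ] y [ 1.     0.03  -0.001] F [ 0.5 -0.4  0.1] w 0.0855
units pos [ 1.93  0.6  -0.7 ] rot [ 0.05 -0.07  0.01]
None [ 0.95217835  0.47246249 -0.59933048  1.89974555  0.33300377  0.87437985
  0.21637476]
```

>>> {"api": "arm_command", "payload": {
  "delta_pos": [
    [0.4,0.2,-0.25],
    [0.4,0.2,-0.25],
    [0.4,0.2,-0.2],
    [0.4,0,0],
    [0,0,0],
    [0,0,0]
  ],
  "rotation": [
    [0,-0.07,0],
    [0,0,0],
    [0,0,0],
    [0,0,0],
    [0,0,0],
    [0,0,0]
  ]
}}

```text
clock: 23.05
position: [0.4384, -0.2807, 0.1466]
tool_rot: [-1.126, 1.567, -2.674]
force: [-0.4, -0.6, 1.1]
grip_width: 0.0851
```

```bash
python3 - <<'E'
from h import *
print(goto([.442,-.276,.089],np.radians(1.4)))
crop(optics.grab_frame('scene')[:,:,::-1],190,180,330,285,5,'pics/p13.png')
E
```

```text
23.05 pos [ 0.4384 -0.2807  0.1466] x [-0.003 -0.001 -1.   ] y [ 1.     0.022 -0.003] F [-0.4 -0.6  1.1] w 0.0851
units pos [ 1.92  0.13 -0.16] rot [-0.02  0.01  0.03]
None
```

View pics/p13.png

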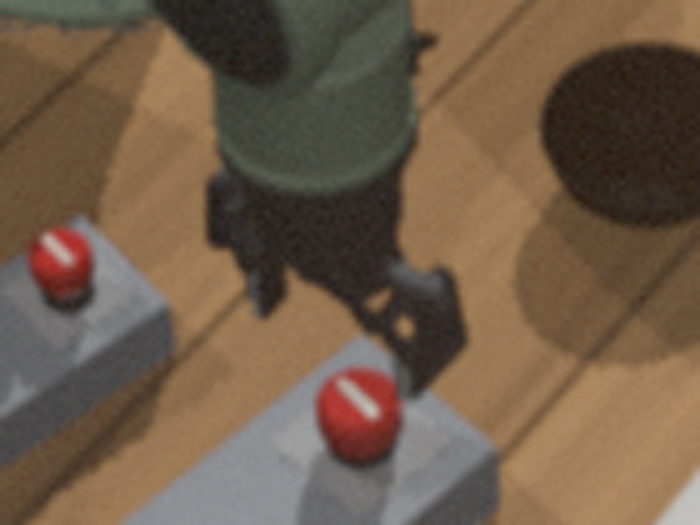

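>>> {"api": "arm_command", "payload": {
  "delta_pos": [
    [0.5,0.06,-0.1],
    [0.5,0.06,-0.07],
    [0.5,0,0],
    [0.25,0,0],
    [0,0,0]
  ],
  "rotation": [
    [0,0,0],
    [0,0,0],
    [0,0,0],
    [0,0,0],
    [0,0,0]
  ]
}}

```text
clock: 23.6
position: [0.4418, -0.2758, 0.0905]
tool_rot: [-0.784, 1.568, -2.333]
force: [0.5, 0.4, -0.5]
grip_width: 0.0849
```

>>> {"api": "arm_command", "payload": {
  "delta_pos": [
    [0,0,0],
    [0,0,0],
    [0,0,0],
    [0,0,0],
    [0,0,0],
    [0,0,0]
  ],
  "rotation": [
    [0,0,0],
    [0,0,0],
    [0,0,0],
    [0,0,0],
    [0,0,0],
    [0,0,0]
  ],
  "gripper": 1,
  "grip_force": 30
}}

```text
clock: 24.2
position: [0.4425, -0.2759, 0.0918]
tool_rot: [-0.21, 1.568, -1.76]
force: [1.8, 0.1, -3.7]
grip_width: 0.045
```

>>> {"api": "arm_command", "payload": {
  "delta_pos": [
    [0,0,0],
    [0,0,0],
    [0,0,0],
    [0,0,0],
    [0,0,0],
    [0,0,0],
    [0,0,0],
    [0,0,0],
    [0,0,0]
  ],
  "rotation": [
    [0.9,0,0],
    [0.9,0,0],
    [0.9,0,0],
    [0.9,0,0],
    [0.9,0,0],
    [0.9,0,0],
    [0.9,0,0],
    [0.9,0,0],
    [0,0,0]
  ]
}}

```text
clock: 25.1
position: [0.4443, -0.2762, 0.0933]
tool_rot: [1.491, 1.565, -0.842]
force: [-1.6, 1.5, 2.2]
grip_width: 0.0451
```

```bash
python3 - <<'E'
from h import *
s,M=st(); print(np.degrees(np.arctan2(M[1,1],M[0,1])),s['moment'])
E
```

```text
25.1 pos [ 0.4443 -0.2762  0.0933] x [ 0.004 -0.004 -1.   ] y [ 0.724 -0.69   0.005] F [-1.6  1.5  2.2] w 0.0451
-43.64698073047516 [0.40138314 0.50644513 0.02795465]
```

>>> {"api": "arm_command", "payload": {
  "delta_pos": [
    [0,0,0],
    [0,0,0],
    [0,0,0],
    [0,0,0],
    [0,0,0],
    [-0.5,0,0],
    [-1,0,0],
    [-1,0,0],
    [-1,0,0],
    [0,0,0]
  ],
  "rotation": [
    [0,0,0],
    [0,0,0],
    [0,0,0],
    [0,0,0],
    [0,0,0],
    [0,0,0],
    [0,0,0],
    [0,0,0],
    [0,0,0],
    [0,0,0]
  ],
  "gripper": -1
}}

```text
clock: 26.1
position: [0.4432, -0.2756, 0.2011]
tool_rot: [1.35, 1.568, -0.973]
force: [0.8, 0.2, -0.7]
grip_width: 0.0854
```

```bash
python3 - <<'E'
from h import *
im=optics.grab_frame('scene')[:,:,::-1]
c=im[230:290,240:290].astype(int); m=(c[...,2]>100)&(c[...,1]<60)
v,u=np.nonzero(m); print(len(v),u.mean()+240,v.mean()+230,v.min()+230,v.max()+230)
crop(im,190,180,330,285,5,'pics/p14.png')
print(goto([.424,-.3985,.12],np.radians(-43.6)))
E
```

```text
113 260.95575221238937 260.76106194690266 252 267
26.15 pos [ 0.4425 -0.2754  0.1994] x [-0.    -0.001 -1.   ] y [ 0.731 -0.683  0.001] F [-0.3  0.8 -0. ] w 0.0852
units pos [2.65 2.35 3.42] rot [ 0.09  0.01 -0.01]
None
```

View pics/p14.png

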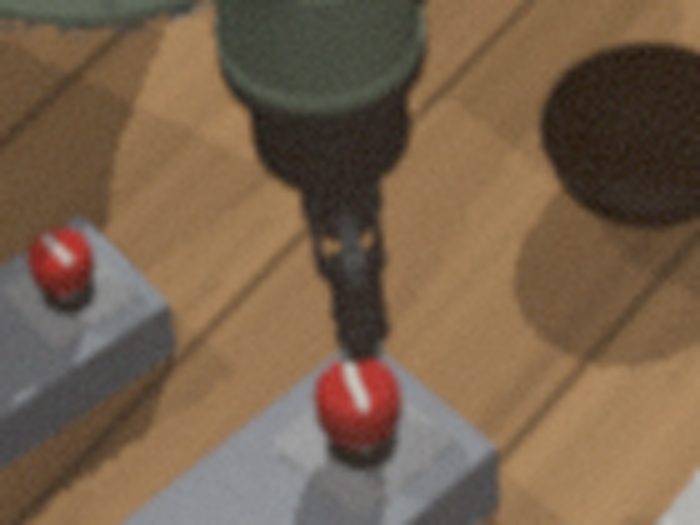

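>>> {"api": "arm_command", "payload": {
  "delta_pos": [
    [0,0.45,0.65],
    [0,0.45,0.65],
    [0,0.45,0.65],
    [0,0.45,0.65],
    [0,0.45,0.65],
    [0,0.3,0.3],
    [0,0,0]
  ],
  "rotation": [
    [0,0,0],
    [0,0,0],
    [0,0,0],
    [0,0,0],
    [0,0,0],
    [0,0,0],
    [0,0,0]
  ],
  "gripper": 1
}}

```text
clock: 26.85
position: [0.4234, -0.4083, 0.1931]
tool_rot: [-1.275, 1.564, 2.69]
force: [0.4, -0.0, -0.3]
grip_width: -0.0001
```

```bash
python3 - <<'E'
from h import *
print(goto([.4255,-.3955,.1],np.radians(-43.6)))
E
```

```text
26.85 pos [ 0.4234 -0.4083  0.1931] x [-0.006  0.003 -1.   ] y [ 0.733 -0.68  -0.006] F [ 0.4 -0.  -0.3] w -0.0001
units pos [ 3.1  -0.22 -0.36] rot [0.13 0.02 0.06]
None
```

>>> {"api": "arm_command", "payload": {
  "delta_pos": [
    [0.7,-0.1,-0.15],
    [0.7,-0.1,-0.15],
    [0.7,0,0],
    [0.5,0,0],
    [0,0,0],
    [0,0,0]
  ],
  "rotation": [
    [0,0,0],
    [0,0,0],
    [0,0,0],
    [0,0,0],
    [0,0,0],
    [0,0,0]
  ]
}}

```text
clock: 27.45
position: [0.4266, -0.3901, 0.1109]
tool_rot: [-1.648, 1.561, 2.322]
force: [-0.3, 0.2, 0.3]
grip_width: 0.0
```

```bash
python3 - <<'E'
from h import *
print(goto([.4255,-.3955,.075],np.radians(-43.6)))
E
```

```text
27.45 pos [ 0.4266 -0.3901  0.1109] x [-0.007  0.007 -1.   ] y [ 0.737 -0.676 -0.01 ] F [-0.3  0.2  0.3] w 0.0
units pos [1.19 0.11 0.16] rot [ 0.18 -0.01  0.09]
None
```

>>> {"api": "arm_command", "payload": {
  "delta_pos": [
    [0.2,0.1,0.15],
    [0.2,0,0],
    [0.2,0,0],
    [0.1,0,0]
  ],
  "rotation": [
    [0,0,0],
    [0,0,0],
    [0,0,0],
    [0,0,0]
  ]
}}

```text
clock: 27.85
position: [0.4268, -0.396, 0.0907]
tool_rot: [-1.748, 1.565, 2.222]
force: [-1.0, 1.3, 3.0]
grip_width: 0.0003
```

>>> {"api": "arm_command", "payload": {
  "delta_pos": [
    [0.1,0,0],
    [0.1,0,0],
    [0.1,0,0]
  ],
  "rotation": [
    [0,0,0],
    [0,0,0],
    [0,0,0]
  ]
}}

```text
clock: 28.15
position: [0.4273, -0.3963, 0.0886]
tool_rot: [-1.263, 1.567, 2.706]
force: [-19.9, 16.6, 73.5]
grip_width: 0.0001
```

>>> {"api": "arm_command", "payload": {
  "delta_pos": [
    [-0.2,0,0],
    [-0.5,0,0],
    [-1,0,0],
    [-1,0,0],
    [-1,0,0],
    [-1,0,0],
    [0,-0.5,0.5],
    [0,-0.5,0.5],
    [0,0,0]
  ],
  "rotation": [
    [0,0,0],
    [0,0,0],
    [0,0,0],
    [0,0,0],
    [0,0,0],
    [0,0,0],
    [0,0,0],
    [0,0,0],
    [0,0,0]
  ]
}}

```text
clock: 29.05
position: [0.3846, -0.3981, 0.2409]
tool_rot: [0.035, 1.569, -2.279]
force: [0.6, -0.1, -0.2]
grip_width: 0.0001
```

```bash
python3 - <<'E'
from h import *
a=optics.grab_frame('top')[:,:,::-1];b=optics.grab_frame('scene')[:,:,::-1]
A=cv2.resize(a[90:310,140:470],None,fx=1.2,fy=1.2,interpolation=2);B=cv2.resize(b[120:330,190:460],None,fx=1.48,fy=1.48,interpolation=2)
h=max(A.shape[0],B.shape[0]);P=lambda i:cv2.copyMakeBorder(i,0,h-i.shape[0],0,0,0)
cv2.imwrite('pics/p15.png',np.hstack([P(A),P(B)]));st()
E
```

```text
29.15 pos [ 0.3868 -0.3976  0.2406] x [ 0. -0. -1.] y [ 0.738 -0.675  0.   ] F [ 0.4  0.7 -0.3] w -0.0001
```

View pics/p15.png

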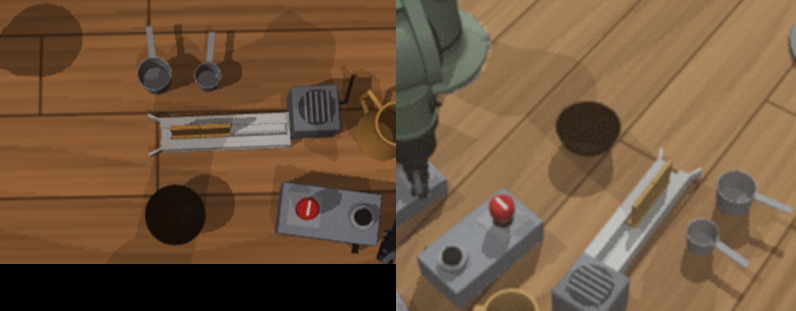

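```bash
python3 - <<'E'
from h import *
a=optics.grab_frame('top')[:,:,::-1];b=optics.grab_frame('scene')[:,:,::-1]
def dark(im,u0,v0,u1,v1,t):
    g=im[v0:v1,u0:u1].max(2); m=(g<t).astype(np.uint8)
    n,l,s,c=cv2.connectedComponentsWithStats(m)
    for i in range(1,n):
        if s[i,4]>20: print(s[i].tolist(),c[i]+[u0,v0])
print('top');dark(a,425,255,458,287,60);print('scene');dark(b,214,280,244,305,60)
for z in(.066,.072,.078,.084):print(z,px('top',[.4255,-.3955,z]),px('scene',[.4255,-.3955,z]),w('top',442.0,270.8,z),w('scene',228,293.5,z))
print(px('top',[.4425,-.2755,.112]),px('scene',[.4425,-.2755,.112]))
goto([.4255,-.3955,.1],np.radians(-43.6))
A=cv2.resize(a[250:295,375:460],None,fx=4.6,fy=4.6,interpolation=2);B=cv2.resize(b[240:310,210:290],None,fx=4.8,fy=4.8,interpolation=2)
h=max(A.shape[0],B.shape[0]);P=lambda i:cv2.copyMakeBorder(i,0,h-i.shape[0],0,0,0)
cv2.imwrite('pics/p16.png',np.hstack([P(A),P(B)]))
E
```

```text
top
[10, 8, 15, 15, 166] [442.21686747 270.37349398]
scene
[8, 8, 12, 11, 104] [227.35576923 292.93269231]
0.066 (np.float64(440.67317807335894), np.float64(270.1279467358353)) (np.float64(227.65395947993864), np.float64(293.4784667557472)) [ 0.4237 -0.3987  0.066 ] [ 0.4263 -0.395   0.066 ]
0.072 (np.float64(441.3328138784898), np.float64(269.99877323786023)) (np.float64(227.40637125860403), np.float64(292.262589049121)) [ 0.4235 -0.3971  0.072 ] [ 0.4292 -0.3975  0.072 ]
0.078 (np.float64(441.9997169436575), np.float64(269.8681766252023)) (np.float64(227.15731081013024), np.float64(291.0394814017973)) [ 0.4232 -0.3954  0.078 ] [ 0.432  -0.3999  0.078 ]
0.084 (np.float64(442.67400803005114), np.float64(269.7361332497437)) (np.float64(226.9067649639628), np.float64(289.80907913467524)) [ 0.4229 -0.3937  0.084 ] [ 0.4349 -0.4023  0.084 ]
(np.float64(395.73925816487616), np.float64(263.07761992839545)) (np.float64(260.5818370389073), np.float64(255.4953286492854))
29.25 pos [ 0.3874 -0.3972  0.24  ] x [-0.  0. -1.] y [ 0.739 -0.674 -0.   ] F [ 0.3 -0.5  0.1] w -0.0001
units pos [ 4.67  0.9  -0.9 ] rot [ 0.2 -0.   0. ]
```

View pics/p16.png

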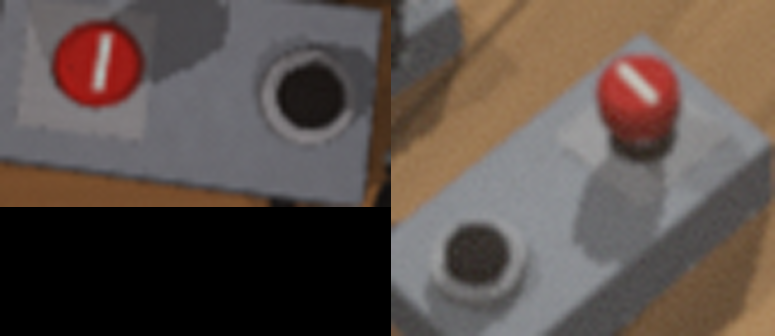

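>>> {"api": "arm_command", "payload": {
  "delta_pos": [
    [0.7,0.25,-0.25],
    [0.7,0.25,-0.25],
    [0.7,0.25,-0.25],
    [0.7,0.15,-0.15],
    [0.5,0,0],
    [0.3,0,0],
    [0.1,0,0],
    [0,0,0]
  ],
  "rotation": [
    [0,0,0],
    [0,0,0],
    [0,0,0],
    [0,0,0],
    [0,0,0],
    [0,0,0],
    [0,0,0],
    [0,0,0]
  ]
}}

```text
clock: 30.05
position: [0.4323, -0.3932, 0.1235]
tool_rot: [-2.726, 1.568, 1.252]
force: [-0.5, -1.4, 1.3]
grip_width: -0.0003
```

```bash
python3 - <<'E'
from h import *
goto([.4255,-.3955,.096],np.radians(-43.6))
E
```

```text
30.05 pos [ 0.4323 -0.3932  0.1235] x [ 0.001  0.003 -1.   ] y [ 0.742 -0.67  -0.001] F [-0.5 -1.4  1.3] w -0.0003
units pos [ 0.92 -0.11  0.21] rot [ 0.25 -0.02  0.01]
```

>>> {"api": "arm_command", "payload": {
  "delta_pos": [
    [0.3,-0.1,0.18],
    [0.25,0,0],
    [0.2,0,0],
    [0,0,0]
  ],
  "rotation": [
    [0,0,0],
    [0,0,0],
    [0,0,0],
    [0,0,0]
  ]
}}

```text
clock: 30.45
position: [0.4261, -0.3962, 0.1008]
tool_rot: [2.594, 1.568, 0.287]
force: [-0.5, 0.1, 0.4]
grip_width: -0.0002
```

>>> {"api": "arm_command", "payload": {
  "delta_pos": [
    [0.06,0,0],
    [0,0,0]
  ],
  "rotation": [
    [0,0,0],
    [0,0,0]
  ]
}}

```text
clock: 30.65
position: [0.4262, -0.3963, 0.099]
tool_rot: [2.534, 1.568, 0.227]
force: [0.0, 1.0, -0.1]
grip_width: 0.0001
```

>>> {"api": "arm_command", "payload": {
  "delta_pos": [
    [0.06,0,0],
    [0,0,0]
  ],
  "rotation": [
    [0,0,0],
    [0,0,0]
  ]
}}

```text
clock: 30.85
position: [0.4264, -0.3963, 0.0973]
tool_rot: [2.402, 1.568, 0.095]
force: [-0.0, -0.4, 0.5]
grip_width: 0.0004
```

>>> {"api": "arm_command", "payload": {
  "delta_pos": [
    [0.06,0,0],
    [0,0,0]
  ],
  "rotation": [
    [0,0,0],
    [0,0,0]
  ]
}}

```text
clock: 31.05
position: [0.4267, -0.3965, 0.0957]
tool_rot: [2.274, 1.567, -0.033]
force: [-0.5, -0.3, 1.3]
grip_width: 0.0001
```

>>> {"api": "arm_command", "payload": {
  "delta_pos": [
    [0.06,0,0],
    [0,0,0]
  ],
  "rotation": [
    [0,0,0],
    [0,0,0]
  ]
}}

```text
clock: 31.25
position: [0.4267, -0.3965, 0.0939]
tool_rot: [2.231, 1.567, -0.075]
force: [-0.3, 0.9, 2.2]
grip_width: -0.0002
```

>>> {"api": "arm_command", "payload": {
  "delta_pos": [
    [0.06,0,0],
    [0,0,0]
  ],
  "rotation": [
    [0,0,0],
    [0,0,0]
  ]
}}

```text
clock: 31.45
position: [0.4267, -0.3965, 0.0921]
tool_rot: [2.209, 1.567, -0.097]
force: [-0.4, 0.6, 3.4]
grip_width: -0.0003
```

>>> {"api": "arm_command", "payload": {
  "delta_pos": [
    [0.06,0,0],
    [0,0,0]
  ],
  "rotation": [
    [0,0,0],
    [0,0,0]
  ]
}}

```text
clock: 31.65
position: [0.4267, -0.3965, 0.0902]
tool_rot: [2.191, 1.567, -0.115]
force: [-0.8, 1.1, 3.7]
grip_width: -0.0002
```

>>> {"api": "arm_command", "payload": {
  "delta_pos": [
    [0.06,0,0],
    [0,0,0]
  ],
  "rotation": [
    [0,0,0],
    [0,0,0]
  ]
}}

```text
clock: 31.85
position: [0.4268, -0.3966, 0.09]
tool_rot: [1.997, 1.567, -0.31]
force: [-4.3, 3.3, 10.7]
grip_width: -0.0001
```

>>> {"api": "arm_command", "payload": {
  "delta_pos": [
    [-0.3,0,0],
    [-0.6,0,0],
    [-1,0,0],
    [-1,0,0],
    [-1,0,0],
    [-0.5,0,0],
    [0,0,0]
  ],
  "rotation": [
    [0,0,0],
    [0,0,0],
    [0,0,0],
    [0,0,0],
    [0,0,0],
    [0,0,0],
    [0,0,0]
  ]
}}

```text
clock: 32.55
position: [0.4261, -0.3959, 0.2275]
tool_rot: [2.293, 1.568, -0.013]
force: [-0.0, 0.1, 0.3]
grip_width: 0.0
```

Spring up to 4 N, then a hard stop, so the button was pressed fully both times. Handing in after a numeric check that the mushroom is still up.

```bash
python3 - <<'E'
from h import *
im=optics.grab_frame('scene')[:,:,::-1]
c=im[230:290,240:290].astype(int); m=(c[...,2]>100)&(c[...,1]<60)
v,u=np.nonzero(m); print(len(v),v.mean()+230,v.min()+230,v.max()+230)
print(bot.job_done())
E
```

```text
100 261.11 253 266
the job is handed in; nothing more can be done
None
```

The job is done and handed in at about 33 s on the robot's clock; no verdict was reported. In order:

1. **Stop button:** I pressed the mushroom until it hit its bottom stop, and it latched. Its image stayed about 2 px lower after release, which matches 10 mm.
2. **Tiles:** Only two tiles were on the shelf. I carried each one upright and slid it through the channel mouth.
3. **Release:** I twisted the mushroom about 45° clockwise, and it popped up.
4. **Start button:** I pressed the start button.

**Last checks**
- **Tiles:** The last picture shows both standing upright in the channel. The rear one is roughly 25 mm past the mouth by my estimate.
- **Mushroom:** It is up again, with its image back at the starting height.
- **Bystanders:** The bowl and both cups look unmoved. The pitcher was only partly in the last views, and the arm never went near it.

**Disagreements and force readings**
- **Cameras:** The two cameras disagreed by about 4–8 mm on the channel's position. I used a value in between, and both tiles went in with low force.
- **Force on the tiles:** Setting the second tile down on the channel floor gave a brief 29 N reading.
- **Start button:** My first press overshot its stop and read about 75 N at the fingertips. I pressed again slowly because I couldn't tell whether I had hit the button or its rim. The force rose to about 4 N and then met a hard stop, so the button was fully down. It has therefore been pressed twice.

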